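Sort a jade carver's bench and work the rinse canister's sprung nozzle

ROBOT

A 6-joint arm with a two-finger parallel gripper is mounted at the origin on the work surface. World frame = base frame: x ahead of the robot, y to its left, z up, the work surface at z = 0. Lengths are in mm, angles in degrees, forces in N, time in s.
With the tool pointing down it reaches from about 300 to 825 mm from the base axis. Payload 5.4 kg.
Tool frame: the origin (TCP) lies midway between the tips of the shut fingers; the grasp point (between the pads) lies 19 mm behind it; x points along the fingers, z is the direction in which the jaws open and shut, and the axes are right-handed (so a half turn about x gives the same grasp; the last joint's range is limited). The gripper opens to 92 mm and grips with 3 to 60 N. Pads are 20 mm wide; open, the fingers measure 128 mm over their backs; the gripper's body (75 mm by 189 mm) begins 69 mm behind the grasp point.
Start: joints at [60.957, 9.076, 91.501, -0, 79.423, -12.038], TCP at [168.175, 549.839, 214.601] pointing down, gripper open.
Joint ranges: [-166.64, 166.64], [-54.1, 131.32], [10.49, 154.53], [-73.88, 253.88], [9.74, 151.15], [-171.62, 171.62]. Speed limits (degrees/s): [147.25, 147.25, 180, 180, 180, 180].

INTERFACE

Orientations are given as a 3x3 rotation matrix whose columns are the frame's x, y, z axes.
In Python, from station import status, grab_frame, job, models gives the robot as it stands. The module is installed in compiled form; this text tells all that it offers.
- The arm moves only by the tool drive_tool, never from a script. Its argument "series" is a list of rows, each an object of numbers: "rx", "ry", "rz": the turn, a rotation vector about the tool's x, y, z in units of 6 degrees (1.0 is 6 degrees); "tx", "ty", "tz": the shift along the tool's x, y, z in units of 40 mm (1.0 is 40 mm); "jaw": the finger opening in mm, from 0 to 91.9. In form: [{"rx": .., "ry": .., "rz": .., "tx": .., "ty": .., "tz": .., "jaw": ..}, ...]. A call has 1 to 20 rows; each row shifts and turns the commanded pose from where the row before left it, along the tool's axes as they then stand; what a row does not reach is not made up. A row lasts 1/12 s, in which the tool goes at most 41.7 mm and 7.16 degrees, less where a joint would pass 70% of its speed; a pose out of reach is approached as far as the arm can. A call is refused whole if a number of a shift passes 1 or a number of a turn 1, either way. A call with a gripper value outside its range is refused whole. The fingers move at their own pace and stop on an object; the grip force is fixed at half the most. Time passes only in rows, so rows that do not move let the fingers close. It gives the time, the measured TCP pose, the force and the opening at its end, in the units of the state.
- status.get_state(): the state, without advancing time (a new reading comes with each control period).
- grab_frame(name): name is "scene" or "top" or "wrist"; returns a dict with "color" (420x560x3 uint8, blue, green, red), "intrinsics" (3x3 intrinsics, pixels), "rvec" (rotation vector, rad) and "tvec" (3), from world to camera coordinates, as OpenCV has them. Camera axes: x right, y down, z forward; pixel columns grow to the right and rows downward; lengths in mm; the calibration is good to about 2 mm. A picture is of the moment at which its call begins. There is no depth.
- job.job_done(): hands the job in, once; it reports no verdict.
Trained networks look in a picture, given as the dict that the camera call returned (one of the last four; its "shot" number tells which), for a name from the list of things; names that differ only in an ending like _2 or _b are one class to them, and where a whole thing is asked for, a point or a joint stands for the part that bears it (a point fixed in the world has none). Each returns a list of dicts, best first, with "conf" (0 to 1); they miss things now and then, are a little off and sometimes report something else, mostly with a low value. They report only what shows in the picture. A call takes as long as a camera call. They do not tell look-alikes from the thing itself.
- models.find_in(label, picture): "xyz" ([x, y, z] in mm, in world coordinates, good to about 4 mm: the middle of the surface that is visible of it).
The state is a dict: "time": time; "joint_pos": joint angles; "dq": joint speeds; "joint_efforts": joint torques, N m; "position": TCP position; "tcp_rot": TCP orientation; "wrist_force": force on the tool from outside, world axes, zero at the start; "moment": the same for the moment, N m; "finger_gap": finger opening in mm.
Only numpy, scipy, OpenCV 4.12 (cv2) and the standard library are available. Lean on these libraries where they do the work, as an engineer would, in place of code of your own. Each camera call takes 0.05 s, during which the arm holds its last target. There are 200 camera calls.

TASK

Set the two jade stones down in the blue rinse tray without dropping them, and put the orange-handled carving point in the yellow tool bin. When all three are in, press the red nozzle cap of the canister at the rinse tray well down and let it spring back up, without forcing the canister down through its clamp. Leave the mug, the amber jar and the finished carving as they stand.

Things in the scene. Friction and masses are not known exactly. Their poses are not given: they have to be found in the camera images.
- rinse: rinse station, fixed: blue open tray, outside 150 (x) by 170 (y) by 40 mm high, walls and floor 5 mm; origin under the tray's centre on the table, z up.
- nozzle_axis (a point): point on the table right under the nozzle cap (x = +115 mm, y = 0 of the rinse station): above it an upright 52 mm aluminium canister hangs in a clamp on a post, and on top of it sits the red nozzle cap, flat-topped, 34 mm diameter, 16 mm high. The clamp's height varies: the cap's top is 175 to 205 mm above the table, not reported, so find it by touch or sight; nothing is above it
- nozzle (a joint): travel of the nozzle cap in m, straight down: 0 up at rest, 0.010 fully down; a spring pushes it up with 3 N at rest and 9 N fully down; it sprays from about 0.006
- canister (a joint): how far in m the canister has been pushed straight down in the stiff rubber lining of its clamp: about 0 at rest, about 0.002 under a full press of the cap, 0.25 mm more for each newton; it springs back when let go. More than 0.007 (about 28 N) is forcing it
- bin: yellow tool bin, fixed: open box, outside 170 (x) by 130 (y) by 45 mm high, walls and floor 5 mm; origin under its centre on the table, z up
- green_stone: dark green jade blank, 44 (x) by 30 (y) by 24 mm high, rounded block, 90 g; origin at the centre of its underside
- pale_stone: pale jade barrel bead, upright, 36 mm diameter, 28 mm high, 80 g; origin at the centre of its underside
- point: carving point lying along its x axis: square orange handle 66 mm long, 16 by 16 mm, from x = -50 to +16 mm, then a 6 mm steel shank with a 10 mm ball tip ending at x = +54 mm; 50 g; origin on the underside; take the handle at x = -10 mm
- mug: white mug, 76 mm diameter, 85 mm high, handle at +y; leave alone; origin under its centre
- jar: amber jar with black lid, 60 mm diameter, 75 mm high; leave alone; origin under its centre
- carving: finished dark green carved ball, 60 mm, on a 60 mm square wooden plinth, 76 mm high in all; leave alone; origin under its centre
Not all that is in view belongs to the job. Leave any pink or white look-alike of the point alone. Of the things shaped like the green_stone, the green one is meant.

How it is judged (in metres and radians):
On the way, in this order (a step that is already met when the one before it is completed fails the run):
1. both stones lie still in the rinse tray and the carving point lies still in the tool bin (x of green_stone in the frame of rinse between -0.066 and 0.066 m and y of green_stone in the frame of rinse between -0.076 and 0.076 m and z of each of green_stone, pale_stone in the frame of rinse below 0.025 m and linear speed of each of green_stone, pale_stone, point below 0.03 m/s and x of pale_stone in the frame of rinse between -0.066 and 0.066 m and y of pale_stone in the frame of rinse between -0.076 and 0.076 m and x of point in the frame of bin between -0.078 and 0.078 m and y of point in the frame of bin between -0.058 and 0.058 m and z of point in the frame of bin below 0.025 m), for 0.2 s.
2. the nozzle cap is pressed at least 6 mm down (value of joint nozzle above 0.006 m), for 0.15 s.
At the end, for the whole second after the job is handed in: both stones lie at rest on the floor of the rinse tray (origins within 66 mm in x and 76 mm in y of its centre, under 25 mm high), the carving point lies at rest in the tool bin (origin within 78 and 58 mm of its centre in x and y, under 25 mm high), and the nozzle cap is up again (within 1.5 mm) (all of step 1 and value of joint nozzle below 0.0015 m); the robot touches nothing.
It fails at once if the canister is forced down in its clamp by more than 7 mm (about 28 N) (value of joint canister above 0.007 m).
It fails at once if a stone is dropped or thrown (faster than 1.1 m/s out of the fingers, a fall of about 6 cm) ((linear speed of green_stone above 1.1 m/s and contact force between green_stone and the fingers below 0.1 N) or (linear speed of pale_stone above 1.1 m/s and contact force between pale_stone and the fingers below 0.1 N)).
It fails at once if the mug is moved by more than 20 mm or tipped (distance of mug from where it was at the start of the episode above 0.02 m or angle between mug's own z axis and vertical above 0.2 rad).
It fails at once if the jar is moved by more than 20 mm or tipped (distance of jar from where it was at the start of the episode above 0.02 m or angle between jar's own z axis and vertical above 0.2 rad).
It fails at once if the finished carving is moved by more than 20 mm or tipped (distance of carving from where it was at the start of the episode above 0.02 m or angle between carving's own z axis and vertical above 0.2 rad).
It also fails if it takes over 72 s, if anything falls off the work surface, if the arm or the gripper's body presses on something with over 40 N, if the wrist force passes 120 N, or if a joint passes its speed limit or range.

## Working session

There is one attempt and no reset: what is moved stays moved. The work goes in short steps, Python scripts to look and compute and a tool call to move; the robot and the scene stay as the last step left them, time stands still between calls to the robot, and variables do not carry over. Pictures are saved under pics/ and viewed, about 8 in all and at most 12, crops included, and the job is handed in when it is done.

Besides the shell and the picture viewer there is one more tool, called after ">>>" as name(argument=value, ...), one argument or row to a line, values as JSON. drive_tool: Moves the arm, as the interface text tells. Its arguments: {"type":"object","properties":{"series":{"type":"array"}},"required":["series"]}

```bash
mkdir -p pics
cat > h.py <<'E'
import numpy as np, cv2
from station import status, grab_frame, job, models
def P(f):
    R=cv2.Rodrigues(np.array(f["rvec"],float))[0]; return np.array(f["intrinsics"],float),R,np.array(f["tvec"],float).ravel()
def unproj(f,u,v,z):
    K,R,t=P(f); d=R.T@np.linalg.inv(K)@[u,v,1]; c=-R.T@t; return c+d*(z-c[2])/d[2]
def proj(f,X):
    K,R,t=P(f); p=K@(R@np.array(X,float)+t); return p[:2]/p[2]
E
python3 - <<'E'
from h import *
s=status.get_state()
print(s["position"],np.round(s["tcp_rot"],3).tolist(),s["time"])
fs={n:grab_frame(n) for n in("top","scene")}
for n,f in fs.items():
    cv2.imwrite(f"pics/{n}.png",f["color"])
    for l in "rinse nozzle canister bin green_stone pale_stone point mug jar carving".split():
        try: r=models.find_in(l,f)
        except Exception as e: print(l,e); continue
        print(n,l,[(np.round(d["xyz"]).astype(int).tolist(),round(d["conf"],2),proj(f,d["xyz"]).astype(int).tolist()) for d in r[:4]])
E
```

```text
[167.87500212 549.2858201  213.61704829] [[-0.001, -0.956, 0.292], [-0.002, 0.292, 0.956], [-1.0, 0.0, -0.002]] 0.0
top rinse [([477, 250, 3], 0.71, [191, 246]), ([465, 450, 43], 0.64, [104, 252])]
top nozzle [([569, 261, 180], 0.58, [167, 197])]
top canister [([566, 247, 145], 0.61, [178, 201])]
top bin [([498, -262, 3], 0.96, [393, 233])]
top green_stone [([633, -6, 27], 0.78, [291, 181]), ([645, -114, 24], 0.45, [333, 176])]
top pale_stone [([526, -18, 26], 0.6, [297, 223]), ([569, 260, 177], 0.42, [168, 197])]
top point [([439, -32, 16], 0.74, [304, 258]), ([338, -113, 17], 0.55, [338, 299]), ([356, 70, 15], 0.55, [263, 294]), ([475, 253, 5], 0.5, [189, 247])]
top mug [([571, 260, 180], 0.72, [167, 196]), ([466, 454, 43], 0.63, [102, 252]), ([471, 246, 5], 0.15, [192, 249])]
top jar [([528, -418, 76], 0.88, [466, 215])]
top carving [([757, 22, 58], 0.75, [278, 130])]
scene rinse [([478, 262, 14], 0.62, [372, 243]), ([642, -4, 25], 0.42, [263, 241])]
scene nozzle [([578, 262, 181], 0.48, [370, 230])]
scene canister [([591, 261, 148], 0.74, [365, 242]), ([477, 258, 8], 0.24, [371, 243])]
scene bin [([494, -266, 12], 0.84, [220, 179]), ([641, -2, 24], 0.21, [264, 242])]
scene green_stone [([656, -111, 28], 0.63, [229, 229]), ([640, 0, 24], 0.58, [264, 242])]
scene pale_stone [([641, -3, 24], 0.65, [263, 242]), ([538, -11, 22], 0.42, [280, 217])]
scene point [([345, -113, 18], 0.66, [283, 168]), ([363, 79, 17], 0.44, [332, 193])]
scene mug [([486, 440, 52], 0.76, [438, 265])]
scene jar []
scene carving []
```

Run:
```python
import cv2
a=cv2.imread("pics/top.png"); cv2.imwrite("pics/top2.png",cv2.resize(a[90:340,70:500],(800,465),interpolation=cv2.INTER_CUBIC))
```

```text
(no output)
```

View pics/top2.png

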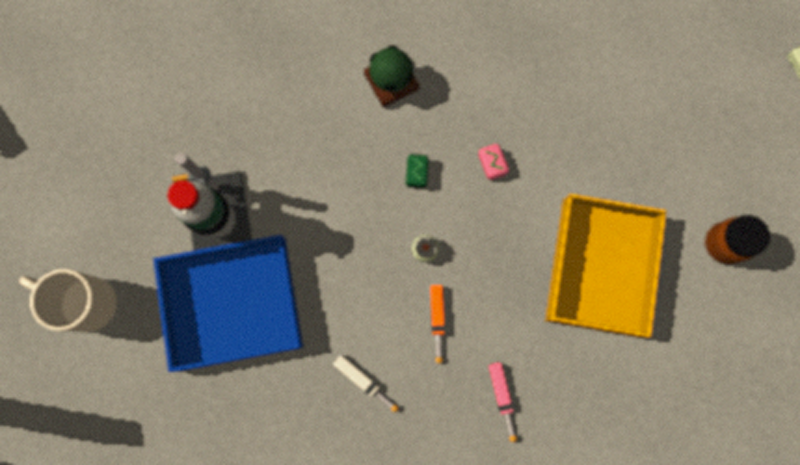

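View pics/scene.png

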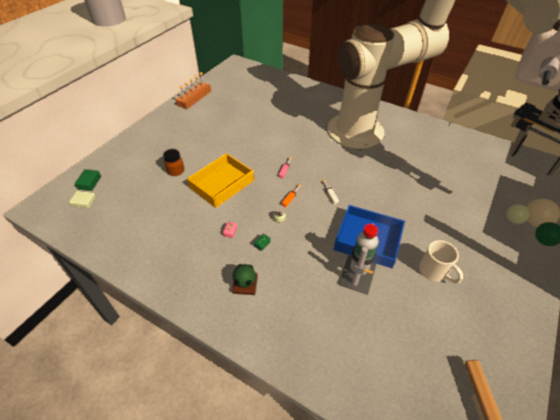

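The top picture (enlarged) shows the blue tray (228,303), red cap (183,192), green stone (417,170), bead (425,248), orange point (438,320, tip toward the robot) and yellow bin (607,266). The pink and white look-alikes lie apart from these.

Run:
```python
from h import *
f=grab_frame("top"); a=f["color"]; hsv=cv2.cvtColor(a,cv2.COLOR_BGR2HSV)
c=-P(f)[1].T@P(f)[2]; print("cam",c.round())
def blob(n,lo,hi,z,roi):
    m=cv2.inRange(hsv,lo,hi); k=np.zeros_like(m); x0,y0,x1,y1=roi; k[y0:y1,x0:x1]=m[y0:y1,x0:x1]
    v,u=np.nonzero(k); 
    pts=np.array([unproj(f,x,y,z)[:2] for x,y in zip(u,v)],np.float32)
    r=cv2.minAreaRect(pts); print(n,len(pts),"mean",pts.mean(0).round(),"rect",np.round(r[0]),np.round(r[1]),round(r[2],1))
def roi(x0,y0,x1,y1): return [int(70+x0*.5375),int(90+y0*.5376),int(70+x1*.5375),int(90+y1*.5376)]
blob("tray",(100,120,40),(125,255,255),40,roi(140,225,310,380))
blob("bin",(18,130,60),(32,255,255),45,roi(530,180,680,350))
blob("green",(55,80,30),(90,255,255),24,roi(395,145,440,195))
blob("handle",(3,150,120),(16,255,255),16,roi(420,275,455,335))
blob("tip",(3,100,90),(20,255,255),8,roi(420,345,455,370))
blob("cap",(0,150,120),(6,255,255),190,roi(160,165,205,215))
for z in(175,190,205): print(z,unproj(f,70+183*.5375,90+190*.5376,z).round())
print("bead",unproj(f,70+425*.5375,90+248*.5376,28).round())
```

```text
cam [ 389.   14. 1023.]
tray 4502 mean [460. 240.] rect [461. 241.] [152. 175.] 9.2
bin 4033 mean [ 496. -255.] rect [ 498. -256.] [140. 173.] 78.7
green 182 mean [634. -12.] rect [634. -12.] [28. 44.] 83.9
handle 172 mean [449. -34.] rect [446. -33.] [17. 64.] 88.2
tip 13 mean [380. -34.] rect [379. -34.] [7. 7.] 88.1
cap 184 mean [573. 258.] rect [573. 258.] [32. 30.] 88.6
175 [581. 261. 175.]
190 [577. 256. 190.]
205 [574. 252. 205.]
bead [527. -20.  28.]
```

```bash
cat >> h.py <<'E'
def go(x,y,z,jaw_deg):
    s=status.get_state(); R=np.array(s["tcp_rot"]); a=np.radians(jaw_deg)
    zz=np.array([np.cos(a),np.sin(a),0]); xx=np.array([0,0,-1.]); T=np.column_stack([xx,np.cross(zz,xx),zz])
    rv=cv2.Rodrigues(R.T@T)[0].ravel(); d=np.array([x,y,z])-s["position"]
    print("t",round(s["time"],2),"pos",np.round(s["position"],1),"gap",s["finger_gap"],"F",np.round(s["wrist_force"],1))
    print("turn units",np.round(np.degrees(rv)/6,2),"then shift units",np.round(T.T@d/40,2))
E
python3 -c "
from h import *
go(439,-33,200,88)"
```

```text
t 1.15 pos [168.2 549.8 214.6] gap 92.19011766116739 F [-0.5 -0.4 -0.2]
turn units [-2.5 -0.  -0. ] then shift units [  0.36  -7.27 -14.33]
```

>>> drive_tool(
  series=[
    {"rx": -0.84,"jaw": 60},
    {"rx": -0.83,"jaw": 60},
    {"rx": -0.83,"jaw": 60},
    {"ty": -0.43,"tz": -0.84,"jaw": 60},
    {"ty": -0.43,"tz": -0.84,"jaw": 60},
    {"ty": -0.43,"tz": -0.84,"jaw": 60},
    {"ty": -0.43,"tz": -0.84,"jaw": 60},
    {"ty": -0.43,"tz": -0.84,"jaw": 60},
    {"ty": -0.43,"tz": -0.84,"jaw": 60},
    {"ty": -0.43,"tz": -0.84,"jaw": 60},
    {"ty": -0.43,"tz": -0.84,"jaw": 60},
    {"ty": -0.43,"tz": -0.84,"jaw": 60},
    {"ty": -0.43,"tz": -0.84,"jaw": 60},
    {"ty": -0.43,"tz": -0.84,"jaw": 60},
    {"ty": -0.43,"tz": -0.84,"jaw": 60},
    {"ty": -0.43,"tz": -0.84,"jaw": 60},
    {"ty": -0.43,"tz": -0.84,"jaw": 60},
    {"ty": -0.43,"tz": -0.84,"jaw": 60},
    {"ty": -0.43,"tz": -0.84,"jaw": 60},
    {"jaw": 60},
  ],
)

```text
invalid input
```

Run:
```python
from h import *
f=grab_frame("wrist"); a=f["color"].copy()
for n,p in dict(pt=(439,-33,16),bead=(527,-20,28),green=(634,-12,24)).items():
    q=proj(f,p); print(n,q.round()); cv2.drawMarker(a,tuple(int(v) for v in q),(255,0,255),0,12)
    r=models.find_in({"pt":"point","bead":"pale_stone","green":"green_stone"}[n],f); print([(np.round(d["xyz"]),round(d["conf"],2)) for d in r[:3]])
cv2.imwrite("pics/w1.png",a); go(439,-33,3,88)
```

```text
pt [-24. 454.]
[]
bead [  7. 498.]
[]
green [ 46. 537.]
[]
t 1.35 pos [168.2 549.8 214.6] gap 91.77676169189112 F [ 0.1  0.2 -0.6]
turn units [-2.5 -0.   0. ] then shift units [  5.29  -7.27 -14.33]
```

View pics/w1.png

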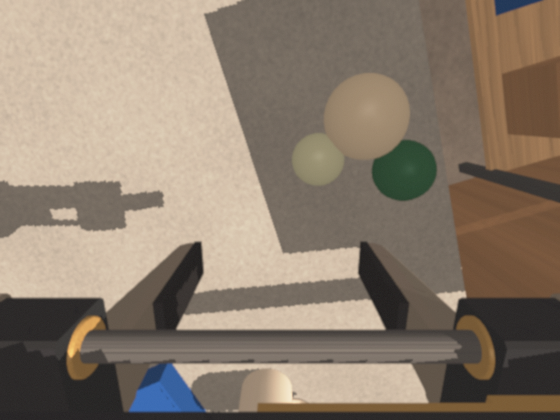

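The call was refused, most likely because every row needs all seven keys. The picture still shows the start pose: mug and tray corner at the bottom, nothing to grasp.

>>> drive_tool(
  series=[
    {"rx": -0.84,"ry": 0,"rz": 0,"tx": 0,"ty": 0,"tz": 0,"jaw": 60},
    {"rx": -0.83,"ry": 0,"rz": 0,"tx": 0,"ty": 0,"tz": 0,"jaw": 60},
    {"rx": -0.83,"ry": 0,"rz": 0,"tx": 0,"ty": 0,"tz": 0,"jaw": 60},
    {"rx": 0,"ry": 0,"rz": 0,"tx": 0,"ty": -0.43,"tz": -0.84,"jaw": 60},
    {"rx": 0,"ry": 0,"rz": 0,"tx": 0,"ty": -0.43,"tz": -0.84,"jaw": 60},
    {"rx": 0,"ry": 0,"rz": 0,"tx": 0,"ty": -0.43,"tz": -0.84,"jaw": 60},
    {"rx": 0,"ry": 0,"rz": 0,"tx": 0,"ty": -0.43,"tz": -0.84,"jaw": 60},
    {"rx": 0,"ry": 0,"rz": 0,"tx": 0,"ty": -0.43,"tz": -0.84,"jaw": 60},
    {"rx": 0,"ry": 0,"rz": 0,"tx": 0,"ty": -0.43,"tz": -0.84,"jaw": 60},
    {"rx": 0,"ry": 0,"rz": 0,"tx": 0,"ty": -0.43,"tz": -0.84,"jaw": 60},
    {"rx": 0,"ry": 0,"rz": 0,"tx": 0,"ty": -0.43,"tz": -0.84,"jaw": 60},
    {"rx": 0,"ry": 0,"rz": 0,"tx": 0,"ty": -0.43,"tz": -0.84,"jaw": 60},
    {"rx": 0,"ry": 0,"rz": 0,"tx": 0,"ty": -0.43,"tz": -0.84,"jaw": 60},
    {"rx": 0,"ry": 0,"rz": 0,"tx": 0,"ty": -0.43,"tz": -0.84,"jaw": 60},
    {"rx": 0,"ry": 0,"rz": 0,"tx": 0,"ty": -0.43,"tz": -0.84,"jaw": 60},
    {"rx": 0,"ry": 0,"rz": 0,"tx": 0,"ty": -0.43,"tz": -0.84,"jaw": 60},
    {"rx": 0,"ry": 0,"rz": 0,"tx": 0,"ty": -0.43,"tz": -0.84,"jaw": 60},
    {"rx": 0,"ry": 0,"rz": 0,"tx": 0,"ty": -0.43,"tz": -0.84,"jaw": 60},
    {"rx": 0,"ry": 0,"rz": 0,"tx": 0,"ty": -0.43,"tz": -0.84,"jaw": 60},
    {"rx": 0,"ry": 0,"rz": 0,"tx": 0,"ty": -0.43,"tz": -0.84,"jaw": 60},
  ],
)

```text
time: 3.02
position: [440.9, -33.3, 214.9]
tcp_rot: [[0.001, -0.999, 0.036], [-0.0, 0.036, 0.999], [-1.0, -0.001, -0.0]]
wrist_force: [-0.1, 0.9, -0.1]
finger_gap: 60.1
```

```bash
cat > look.py <<'E'
from h import *
f=grab_frame("wrist"); a=f["color"].copy()
for n,p in dict(pt=(439,-33,16),bead=(527,-20,28),green=(634,-12,24)).items():
    q=proj(f,p); print(n,q.round()); cv2.drawMarker(a,tuple(int(v) for v in q),(255,0,255),0,12)
    r=models.find_in({"pt":"point","bead":"pale_stone","green":"green_stone"}[n],f); print([(np.round(d["xyz"]),round(d["conf"],2)) for d in r[:3]])
cv2.imwrite("pics/w2.png",a); go(439,-33,3,88)
E
python3 look.py
```

```text
pt [281. 185.]
[(array([ 334., -113.,   16.]), 0.94), (array([435., -34.,  19.]), 0.89), (array([358.,  64.,  17.]), 0.69)]
bead [294. 256.]
[(array([519., -17.,  23.]), 0.84)]
green [302. 328.]
[(array([619., -11.,  25.]), 0.79), (array([ 629., -116.,   16.]), 0.56), (array([748.,  20.,  17.]), 0.46)]
t 3.22 pos [440.3 -31.6 214.5] gap 60.121921599433506 F [ 0.3 -0.2  0.1]
turn units [-0.02  0.01 -0.01] then shift units [ 5.29  0.03 -0.04]
```

View pics/w2.png

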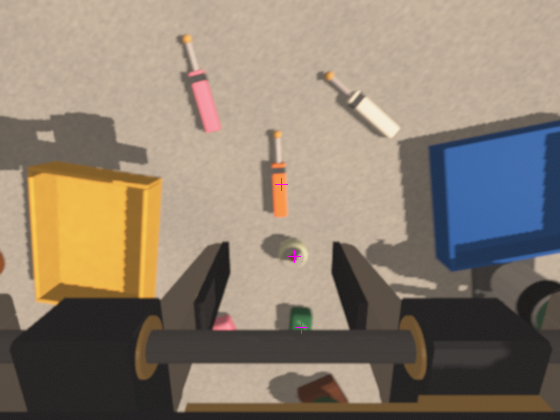

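The wrist view shows the orange handle centred between the fingers at (280,190), the bead at (293,251) and the green stone at (302,318). All three agree with the estimates, and the bead is about 5 mm nearer.

>>> drive_tool(
  series=[
    {"rx": 0,"ry": 0,"rz": 0,"tx": 0.8,"ty": 0.03,"tz": -0.04,"jaw": 60},
    {"rx": 0,"ry": 0,"rz": 0,"tx": 0.8,"ty": 0,"tz": 0,"jaw": 60},
    {"rx": 0,"ry": 0,"rz": 0,"tx": 0.8,"ty": 0,"tz": 0,"jaw": 60},
    {"rx": 0,"ry": 0,"rz": 0,"tx": 0.8,"ty": 0,"tz": 0,"jaw": 60},
    {"rx": 0,"ry": 0,"rz": 0,"tx": 0.8,"ty": 0,"tz": 0,"jaw": 60},
    {"rx": 0,"ry": 0,"rz": 0,"tx": 0.6,"ty": 0,"tz": 0,"jaw": 60},
    {"rx": 0,"ry": 0,"rz": 0,"tx": 0.4,"ty": 0,"tz": 0,"jaw": 60},
    {"rx": 0,"ry": 0,"rz": 0,"tx": 0.25,"ty": 0,"tz": 0,"jaw": 50},
    {"rx": 0,"ry": 0,"rz": 0,"tx": 0,"ty": 0,"tz": 0,"jaw": 5},
    {"rx": 0,"ry": 0,"rz": 0,"tx": 0,"ty": 0,"tz": 0,"jaw": 5},
    {"rx": 0,"ry": 0,"rz": 0,"tx": 0,"ty": 0,"tz": 0,"jaw": 5},
    {"rx": 0,"ry": 0,"rz": 0,"tx": 0,"ty": 0,"tz": 0,"jaw": 5},
    {"rx": 0,"ry": 0,"rz": 0,"tx": 0,"ty": 0,"tz": 0,"jaw": 5},
    {"rx": 0,"ry": 0,"rz": 0,"tx": 0,"ty": 0,"tz": 0,"jaw": 5},
    {"rx": 0,"ry": 0,"rz": 0,"tx": 0,"ty": 0,"tz": 0,"jaw": 5},
    {"rx": 0,"ry": 0,"rz": 0,"tx": -0.5,"ty": 0,"tz": 0,"jaw": 5},
    {"rx": 0,"ry": 0,"rz": 0,"tx": -0.8,"ty": 0,"tz": 0,"jaw": 5},
    {"rx": 0,"ry": 0,"rz": 0,"tx": -0.8,"ty": 0,"tz": 0,"jaw": 5},
    {"rx": 0,"ry": 0,"rz": 0,"tx": -0.8,"ty": 0,"tz": 0,"jaw": 5},
  ],
)

```text
time: 4.8
position: [438.5, -32.6, 121.7]
tcp_rot: [[-0.001, -0.999, 0.035], [0.0, 0.035, 0.999], [-1.0, 0.001, 0.0]]
wrist_force: [1.0, 0.1, 0.0]
finger_gap: 15.8
```

```bash
python3 -c "
from h import *
go(498,-257,11,79)"
```

```text
t 4.8 pos [438.5 -32.6 121.7] gap 15.7865966951043 F [1.  0.1 0. ]
turn units [ 1.5   0.   -0.01] then shift units [ 2.77 -2.53 -5.22]
```

>>> drive_tool(
  series=[
    {"rx": 0.75,"ry": 0,"rz": 0,"tx": 0,"ty": 0,"tz": 0,"jaw": 5},
    {"rx": 0.75,"ry": 0,"rz": 0,"tx": 0,"ty": 0,"tz": 0,"jaw": 5},
    {"rx": 0,"ry": 0,"rz": 0,"tx": 0,"ty": -0.31,"tz": -0.65,"jaw": 5},
    {"rx": 0,"ry": 0,"rz": 0,"tx": 0,"ty": -0.31,"tz": -0.65,"jaw": 5},
    {"rx": 0,"ry": 0,"rz": 0,"tx": 0,"ty": -0.32,"tz": -0.65,"jaw": 5},
    {"rx": 0,"ry": 0,"rz": 0,"tx": 0,"ty": -0.32,"tz": -0.66,"jaw": 5},
    {"rx": 0,"ry": 0,"rz": 0,"tx": 0,"ty": -0.32,"tz": -0.66,"jaw": 5},
    {"rx": 0,"ry": 0,"rz": 0,"tx": 0,"ty": -0.32,"tz": -0.65,"jaw": 5},
    {"rx": 0,"ry": 0,"rz": 0,"tx": 0,"ty": -0.32,"tz": -0.65,"jaw": 5},
    {"rx": 0,"ry": 0,"rz": 0,"tx": 0,"ty": -0.31,"tz": -0.65,"jaw": 5},
    {"rx": 0,"ry": 0,"rz": 0,"tx": 0,"ty": 0,"tz": 0,"jaw": 5},
    {"rx": 0,"ry": 0,"rz": 0,"tx": 0.6,"ty": 0,"tz": 0,"jaw": 5},
    {"rx": 0,"ry": 0,"rz": 0,"tx": 0.7,"ty": 0,"tz": 0,"jaw": 5},
    {"rx": 0,"ry": 0,"rz": 0,"tx": 0.7,"ty": 0,"tz": 0,"jaw": 5},
    {"rx": 0,"ry": 0,"rz": 0,"tx": 0.4,"ty": 0,"tz": 0,"jaw": 5},
    {"rx": 0,"ry": 0,"rz": 0,"tx": 0.25,"ty": 0,"tz": 0,"jaw": 5},
    {"rx": 0,"ry": 0,"rz": 0,"tx": 0,"ty": 0,"tz": 0,"jaw": 5},
  ],
)

```text
time: 6.22
position: [497.0, -255.5, 12.2]
tcp_rot: [[-0.004, -0.982, 0.191], [0.003, 0.191, 0.982], [-1.0, 0.004, 0.002]]
wrist_force: [-0.5, 0.0, -0.9]
finger_gap: 15.4
```

```bash
python3 -c "
from h import *
go(498,-257,10,79)"
```

```text
t 6.22 pos [ 497.  -255.5   12.2] gap 15.448794609512264 F [-0.5  0.  -0.9]
turn units [-0.    0.02 -0.04] then shift units [ 0.06 -0.03 -0.03]
```

>>> drive_tool(
  series=[
    {"rx": 0,"ry": 0,"rz": 0,"tx": 0.06,"ty": 0,"tz": 0,"jaw": 5},
    {"rx": 0,"ry": 0,"rz": 0,"tx": 0,"ty": 0,"tz": 0,"jaw": 40},
    {"rx": 0,"ry": 0,"rz": 0,"tx": 0,"ty": 0,"tz": 0,"jaw": 40},
    {"rx": 0,"ry": 0,"rz": 0,"tx": 0,"ty": 0,"tz": 0,"jaw": 40},
    {"rx": 0,"ry": 0,"rz": 0,"tx": -0.4,"ty": 0,"tz": 0,"jaw": 40},
    {"rx": 0,"ry": 0,"rz": 0,"tx": -0.8,"ty": 0,"tz": 0,"jaw": 40},
    {"rx": 0,"ry": 0,"rz": 0,"tx": -0.8,"ty": 0,"tz": 0,"jaw": 40},
    {"rx": 0,"ry": 0,"rz": 0,"tx": -0.8,"ty": 0,"tz": 0,"jaw": 40},
    {"rx": 0,"ry": 0,"rz": 0,"tx": -0.4,"ty": 0,"tz": 0,"jaw": 65},
    {"rx": -0.8,"ry": 0,"rz": 0,"tx": 0,"ty": 0,"tz": 0,"jaw": 65},
    {"rx": -0.8,"ry": 0,"rz": 0,"tx": 0,"ty": 0,"tz": 0,"jaw": 65},
  ],
)

```text
time: 7.13
position: [500.0, -258.1, 143.3]
tcp_rot: [[0.004, -1.0, 0.021], [-0.003, 0.021, 1.0], [-1.0, -0.004, -0.003]]
wrist_force: [0.7, 0.6, -0.2]
finger_gap: 57.8
```

```bash
python3 -c "
from h import *
go(523,-19,4,88.5)"
```

```text
t 7.13 pos [ 500.  -258.1  143.3] gap 57.79952399266769 F [ 0.7  0.6 -0.2]
turn units [ 0.05 -0.03  0.04] then shift units [ 3.48 -0.42  5.99]
```

>>> drive_tool(
  series=[
    {"rx": 0,"ry": 0,"rz": 0,"tx": 0,"ty": -0.05,"tz": 0.75,"jaw": 65},
    {"rx": 0,"ry": 0,"rz": 0,"tx": 0,"ty": -0.05,"tz": 0.75,"jaw": 65},
    {"rx": 0,"ry": 0,"rz": 0,"tx": 0,"ty": -0.05,"tz": 0.75,"jaw": 65},
    {"rx": 0,"ry": 0,"rz": 0,"tx": 0,"ty": -0.05,"tz": 0.75,"jaw": 65},
    {"rx": 0,"ry": 0,"rz": 0,"tx": 0,"ty": -0.05,"tz": 0.75,"jaw": 65},
    {"rx": 0,"ry": 0,"rz": 0,"tx": 0,"ty": -0.05,"tz": 0.75,"jaw": 65},
    {"rx": 0,"ry": 0,"rz": 0,"tx": 0,"ty": -0.05,"tz": 0.75,"jaw": 65},
    {"rx": 0,"ry": 0,"rz": 0,"tx": 0,"ty": -0.05,"tz": 0.75,"jaw": 65},
    {"rx": 0,"ry": 0,"rz": 0,"tx": 0,"ty": 0,"tz": 0,"jaw": 65},
  ],
)

```text
time: 7.88
position: [520.8, -13.2, 141.0]
tcp_rot: [[0.001, -1.0, 0.02], [0.002, 0.02, 1.0], [-1.0, -0.001, 0.002]]
wrist_force: [0.4, -0.1, -0.1]
finger_gap: 65.3
```

Run:
```python
from h import *
f=grab_frame("wrist"); a=f["color"].copy()
print([(np.round(d["xyz"]),round(d["conf"],2)) for d in models.find_in("pale_stone",f)[:3]])
for p in [(523,-19,28),(523,-19,0)]:
    print(proj(f,p).round())
for t in np.linspace(0,6.28,60): cv2.circle(a,tuple(int(v) for v in proj(f,(523+18*np.cos(t),-19+18*np.sin(t),14))),1,(255,0,255),-1)
b=cv2.resize(a[150:400],(800,357))
cv2.imwrite("pics/w3.png",b); go(523,-19,4,88.5)
```

```text
[(array([518., -20.,  23.]), 0.8)]
[275. 208.]
[275. 200.]
t 7.98 pos [520.8 -17.  140.9] gap 65.00749843753424 F [ 0.  -0.5 -0.4]
turn units [ 0.04 -0.01  0.01] then shift units [ 3.42 -0.06 -0.05]
```

View pics/w3.png

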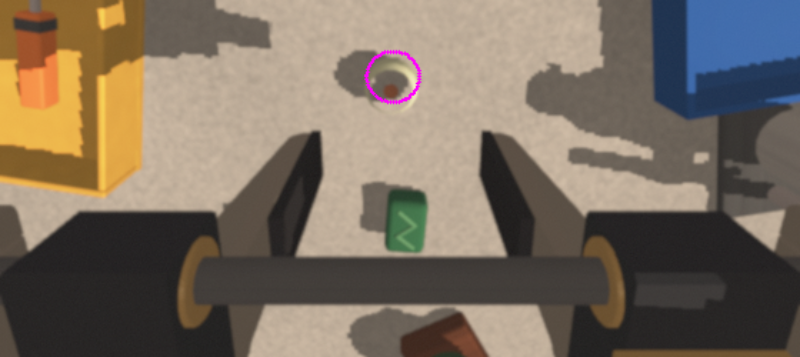

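The picture shows the bead between the fingers within about 3 mm of the estimate (circle at 393,77; bead at about 393,82). The orange handle lies in the bin on the left, and the green stone is at (405,222).

>>> drive_tool(
  series=[
    {"rx": 0,"ry": 0,"rz": 0,"tx": 0.7,"ty": -0.06,"tz": -0.05,"jaw": 65},
    {"rx": 0,"ry": 0,"rz": 0,"tx": 0.8,"ty": 0,"tz": 0,"jaw": 65},
    {"rx": 0,"ry": 0,"rz": 0,"tx": 0.8,"ty": 0,"tz": 0,"jaw": 65},
    {"rx": 0,"ry": 0,"rz": 0,"tx": 0.6,"ty": 0,"tz": 0,"jaw": 65},
    {"rx": 0,"ry": 0,"rz": 0,"tx": 0.35,"ty": 0,"tz": 0,"jaw": 65},
    {"rx": 0,"ry": 0,"rz": 0,"tx": 0.15,"ty": 0,"tz": 0,"jaw": 65},
    {"rx": 0,"ry": 0,"rz": 0,"tx": 0,"ty": 0,"tz": 0,"jaw": 50},
    {"rx": 0,"ry": 0,"rz": 0,"tx": 0,"ty": 0,"tz": 0,"jaw": 25},
    {"rx": 0,"ry": 0,"rz": 0,"tx": 0,"ty": 0,"tz": 0,"jaw": 25},
    {"rx": 0,"ry": 0,"rz": 0,"tx": 0,"ty": 0,"tz": 0,"jaw": 25},
    {"rx": 0,"ry": 0,"rz": 0,"tx": 0,"ty": 0,"tz": 0,"jaw": 25},
    {"rx": 0,"ry": 0,"rz": 0,"tx": 0,"ty": 0,"tz": 0,"jaw": 25},
    {"rx": 0,"ry": 0,"rz": 0,"tx": -0.3,"ty": 0,"tz": 0,"jaw": 25},
    {"rx": 0,"ry": 0,"rz": 0,"tx": -0.7,"ty": 0,"tz": 0,"jaw": 25},
    {"rx": 0,"ry": 0,"rz": 0,"tx": -0.7,"ty": 0,"tz": 0,"jaw": 25},
    {"rx": 0,"ry": 0,"rz": 0,"tx": -0.7,"ty": 0,"tz": 0,"jaw": 25},
  ],
)

```text
time: 9.32
position: [522.3, -19.3, 101.7]
tcp_rot: [[-0.001, -1.0, 0.024], [0.0, 0.024, 1.0], [-1.0, 0.001, 0.0]]
wrist_force: [0.8, -0.3, -1.1]
finger_gap: 34.7
```

```bash
python3 -c "
from h import *
a=np.radians(9.2);R=np.array([[np.cos(a),-np.sin(a)],[np.sin(a),np.cos(a)]])
p=np.array([461,241])+R@[15,12]; print(p, np.array([461,241])+R@[-33,-10])
go(*p,10,99)"
```

```text
[473.88846972 255.243853  ] [430.02331513 225.85255816]
t 9.32 pos [522.3 -19.3 101.7] gap 34.67070561830186 F [ 0.8 -0.3 -1.1]
turn units [-1.73  0.   -0.01] then shift units [2.29 0.12 6.97]
```

>>> drive_tool(
  series=[
    {"rx": -0.6,"ry": 0,"rz": 0,"tx": 0,"ty": 0,"tz": 0,"jaw": 25},
    {"rx": -0.6,"ry": 0,"rz": 0,"tx": 0,"ty": 0,"tz": 0,"jaw": 25},
    {"rx": -0.53,"ry": 0,"rz": 0,"tx": 0,"ty": 0,"tz": 0,"jaw": 25},
    {"rx": 0,"ry": 0,"rz": 0,"tx": 0,"ty": 0.02,"tz": 0.5,"jaw": 25},
    {"rx": 0,"ry": 0,"rz": 0,"tx": 0,"ty": 0.01,"tz": 0.7,"jaw": 25},
    {"rx": 0,"ry": 0,"rz": 0,"tx": 0,"ty": 0.01,"tz": 0.7,"jaw": 25},
    {"rx": 0,"ry": 0,"rz": 0,"tx": 0,"ty": 0.01,"tz": 0.7,"jaw": 25},
    {"rx": 0,"ry": 0,"rz": 0,"tx": 0,"ty": 0.01,"tz": 0.7,"jaw": 25},
    {"rx": 0,"ry": 0,"rz": 0,"tx": 0,"ty": 0.01,"tz": 0.7,"jaw": 25},
    {"rx": 0,"ry": 0,"rz": 0,"tx": 0,"ty": 0.01,"tz": 0.7,"jaw": 25},
    {"rx": 0,"ry": 0,"rz": 0,"tx": 0,"ty": 0.01,"tz": 0.7,"jaw": 25},
    {"rx": 0,"ry": 0,"rz": 0,"tx": 0,"ty": 0.01,"tz": 0.7,"jaw": 25},
    {"rx": 0,"ry": 0,"rz": 0,"tx": 0,"ty": 0.01,"tz": 0.5,"jaw": 25},
    {"rx": 0,"ry": 0,"rz": 0,"tx": 0,"ty": 0.01,"tz": 0.37,"jaw": 25},
    {"rx": 0,"ry": 0,"rz": 0,"tx": 0,"ty": 0,"tz": 0,"jaw": 25},
    {"rx": 0,"ry": 0,"rz": 0,"tx": 0,"ty": 0,"tz": 0,"jaw": 25},
  ],
)

```text
time: 10.65
position: [474.4, 255.3, 100.7]
tcp_rot: [[0.0, -0.987, -0.158], [-0.0, -0.158, 0.987], [-1.0, -0.0, -0.0]]
wrist_force: [0.4, 0.9, -1.0]
finger_gap: 35.1
```

```bash
python3 -c "
from h import *
go(474,255,10,99)"
```

```text
t 10.65 pos [474.4 255.3 100.7] gap 35.08013421834999 F [ 0.4  0.9 -1. ]
turn units [ 0.01 -0.    0.  ] then shift units [ 2.27  0.01 -0.01]
```

>>> drive_tool(
  series=[
    {"rx": 0,"ry": 0,"rz": 0,"tx": 0.5,"ty": 0,"tz": 0,"jaw": 25},
    {"rx": 0,"ry": 0,"rz": 0,"tx": 0.6,"ty": 0,"tz": 0,"jaw": 25},
    {"rx": 0,"ry": 0,"rz": 0,"tx": 0.5,"ty": 0,"tz": 0,"jaw": 25},
    {"rx": 0,"ry": 0,"rz": 0,"tx": 0.35,"ty": 0,"tz": 0,"jaw": 25},
    {"rx": 0,"ry": 0,"rz": 0,"tx": 0.2,"ty": 0,"tz": 0,"jaw": 25},
    {"rx": 0,"ry": 0,"rz": 0,"tx": 0.12,"ty": 0,"tz": 0,"jaw": 25},
    {"rx": 0,"ry": 0,"rz": 0,"tx": 0,"ty": 0,"tz": 0,"jaw": 25},
    {"rx": 0,"ry": 0,"rz": 0,"tx": 0,"ty": 0,"tz": 0,"jaw": 25},
  ],
)

```text
time: 11.32
position: [475.7, 254.6, 10.5]
tcp_rot: [[0.002, -0.988, -0.155], [0.0, -0.155, 0.988], [-1.0, -0.002, -0.0]]
wrist_force: [1.1, -0.7, -0.3]
finger_gap: 34.9
```

>>> drive_tool(
  series=[
    {"rx": 0,"ry": 0,"rz": 0,"tx": 0,"ty": 0,"tz": 0,"jaw": 52},
    {"rx": 0,"ry": 0,"rz": 0,"tx": 0,"ty": 0,"tz": 0,"jaw": 52},
    {"rx": 0,"ry": 0,"rz": 0,"tx": 0,"ty": 0,"tz": 0,"jaw": 52},
    {"rx": 0,"ry": 0,"rz": 0,"tx": -0.4,"ty": 0,"tz": 0,"jaw": 52},
    {"rx": 0,"ry": 0,"rz": 0,"tx": -0.8,"ty": 0,"tz": 0,"jaw": 52},
    {"rx": 0,"ry": 0,"rz": 0,"tx": -0.8,"ty": 0,"tz": 0,"jaw": 52},
    {"rx": 0,"ry": 0,"rz": 0,"tx": -0.8,"ty": 0,"tz": 0,"jaw": 52},
    {"rx": 0,"ry": 0,"rz": 0,"tx": -0.4,"ty": 0,"tz": 0,"jaw": 52},
    {"rx": 0,"ry": 0,"rz": 0,"tx": 0,"ty": 0,"tz": -0.8,"jaw": 60},
    {"rx": 0,"ry": 0,"rz": 0,"tx": 0,"ty": 0,"tz": -0.8,"jaw": 60},
    {"rx": 0,"ry": 0,"rz": 0,"tx": 0,"ty": 0,"tz": -0.8,"jaw": 60},
    {"rx": 0.83,"ry": 0,"rz": 0,"tx": 0,"ty": 0,"tz": 0,"jaw": 60},
    {"rx": 0.83,"ry": 0,"rz": 0,"tx": 0,"ty": 0,"tz": 0,"jaw": 60},
    {"rx": 0.84,"ry": 0,"rz": 0,"tx": 0,"ty": 0,"tz": 0,"jaw": 60},
    {"rx": 0,"ry": 0,"rz": 0,"tx": 0,"ty": 0,"tz": 0,"jaw": 60},
  ],
)

```text
time: 12.57
position: [489.7, 159.9, 137.5]
tcp_rot: [[0.0, -0.994, 0.108], [0.0, 0.108, 0.994], [-1.0, -0.0, 0.0]]
wrist_force: [0.9, 0.1, -0.6]
finger_gap: 59.8
```

```bash
python3 -c "
from h import *
go(631,-12,4,84)"
```

```text
t 12.57 pos [489.7 159.9 137.5] gap 59.832629515872334 F [ 0.9  0.1 -0.6]
turn units [-0.03  0.    0.  ] then shift units [ 3.34 -3.96 -3.91]
```

>>> drive_tool(
  series=[
    {"rx": 0,"ry": 0,"rz": 0,"tx": 0,"ty": -0.5,"tz": -0.48,"jaw": 60},
    {"rx": 0,"ry": 0,"rz": 0,"tx": 0,"ty": -0.5,"tz": -0.49,"jaw": 60},
    {"rx": 0,"ry": 0,"rz": 0,"tx": 0,"ty": -0.5,"tz": -0.49,"jaw": 60},
    {"rx": 0,"ry": 0,"rz": 0,"tx": 0,"ty": -0.5,"tz": -0.49,"jaw": 60},
    {"rx": 0,"ry": 0,"rz": 0,"tx": 0,"ty": -0.5,"tz": -0.49,"jaw": 60},
    {"rx": 0,"ry": 0,"rz": 0,"tx": 0,"ty": -0.5,"tz": -0.49,"jaw": 60},
    {"rx": 0,"ry": 0,"rz": 0,"tx": 0,"ty": -0.48,"tz": -0.49,"jaw": 60},
    {"rx": 0,"ry": 0,"rz": 0,"tx": 0,"ty": -0.48,"tz": -0.49,"jaw": 60},
    {"rx": 0,"ry": 0,"rz": 0,"tx": 0,"ty": 0,"tz": 0,"jaw": 60},
    {"rx": 0,"ry": 0,"rz": 0,"tx": 0,"ty": 0,"tz": 0,"jaw": 60},
  ],
)

```text
time: 13.4
position: [631.0, -12.8, 137.1]
tcp_rot: [[-0.0, -0.995, 0.105], [0.0, 0.105, 0.995], [-1.0, 0.0, 0.0]]
wrist_force: [-0.6, 0.7, -0.9]
finger_gap: 59.7
```

Run:
```python
from h import *
f=grab_frame("wrist"); a=f["color"].copy()
print([(np.round(d["xyz"]),round(d["conf"],2)) for d in models.find_in("green_stone",f)[:3]])
hsv=cv2.cvtColor(a,cv2.COLOR_BGR2HSV); m=cv2.inRange(hsv,(55,80,30),(90,255,255)); c=proj(f,(631,-12,24)); print(c)
n,l,st,ce=cv2.connectedComponentsWithStats(m)
for i in range(1,n):
    if st[i,4]>100: print(st[i],ce[i],unproj(f,*ce[i],18).round(1))
go(631,-12,4,84)
```

```text
[(array([ 643., -112.,   24.]), 0.84), (array([632., -12.,  24.]), 0.62)]
[282.1348393  205.67496582]
[ 268  186   29   44 1241] [282.10556003 207.52941176] [634.5 -12.3  18. ]
t 13.5 pos [630.1 -11.1 137.1] gap 59.90969813731474 F [-0.2 -0.4  0.6]
turn units [ 0.01  0.   -0.01] then shift units [ 3.33 -0.02 -0.02]
```

>>> drive_tool(
  series=[
    {"rx": 0,"ry": 0,"rz": 0,"tx": 0.7,"ty": -0.05,"tz": -0.02,"jaw": 60},
    {"rx": 0,"ry": 0,"rz": 0,"tx": 0.8,"ty": 0,"tz": 0,"jaw": 60},
    {"rx": 0,"ry": 0,"rz": 0,"tx": 0.8,"ty": 0,"tz": 0,"jaw": 60},
    {"rx": 0,"ry": 0,"rz": 0,"tx": 0.5,"ty": 0,"tz": 0,"jaw": 60},
    {"rx": 0,"ry": 0,"rz": 0,"tx": 0.35,"ty": 0,"tz": 0,"jaw": 60},
    {"rx": 0,"ry": 0,"rz": 0,"tx": 0.18,"ty": 0,"tz": 0,"jaw": 60},
    {"rx": 0,"ry": 0,"rz": 0,"tx": 0,"ty": 0,"tz": 0,"jaw": 40},
    {"rx": 0,"ry": 0,"rz": 0,"tx": 0,"ty": 0,"tz": 0,"jaw": 20},
    {"rx": 0,"ry": 0,"rz": 0,"tx": 0,"ty": 0,"tz": 0,"jaw": 20},
    {"rx": 0,"ry": 0,"rz": 0,"tx": 0,"ty": 0,"tz": 0,"jaw": 20},
    {"rx": 0,"ry": 0,"rz": 0,"tx": 0,"ty": 0,"tz": 0,"jaw": 20},
    {"rx": 0,"ry": 0,"rz": 0,"tx": 0,"ty": 0,"tz": 0,"jaw": 20},
    {"rx": 0,"ry": 0,"rz": 0,"tx": -0.3,"ty": 0,"tz": 0,"jaw": 20},
    {"rx": 0,"ry": 0,"rz": 0,"tx": -0.7,"ty": 0,"tz": 0,"jaw": 20},
    {"rx": 0,"ry": 0,"rz": 0,"tx": -0.7,"ty": 0,"tz": 0,"jaw": 20},
    {"rx": 0,"ry": 0,"rz": 0,"tx": -0.7,"ty": 0,"tz": 0,"jaw": 20},
  ],
)

```text
time: 14.83
position: [632.0, -13.0, 101.5]
tcp_rot: [[-0.001, -0.994, 0.105], [0.0, 0.105, 0.994], [-1.0, 0.001, -0.0]]
wrist_force: [0.2, 0.5, -1.3]
finger_gap: 29.8
```

```bash
python3 -c "
from h import *
go(430,226,10,99)"
```

```text
t 14.83 pos [632.  -13.  101.5] gap 29.764671117364102 F [ 0.2  0.5 -1.3]
turn units [-2.5   0.   -0.01] then shift units [2.29 4.05 6.69]
```

>>> drive_tool(
  series=[
    {"rx": -0.8,"ry": 0,"rz": 0,"tx": 0,"ty": 0.3,"tz": 0,"jaw": 20},
    {"rx": -0.8,"ry": 0,"rz": 0,"tx": 0,"ty": 0.4,"tz": 0,"jaw": 20},
    {"rx": -0.9,"ry": 0,"rz": 0,"tx": 0,"ty": 0.5,"tz": 0,"jaw": 20},
    {"rx": 0,"ry": 0,"rz": 0,"tx": 0,"ty": 0.6,"tz": 0.2,"jaw": 20},
    {"rx": 0,"ry": 0,"rz": 0,"tx": 0,"ty": 0.6,"tz": 0.4,"jaw": 20},
    {"rx": 0,"ry": 0,"rz": 0,"tx": 0,"ty": 0.6,"tz": 0.5,"jaw": 20},
    {"rx": 0,"ry": 0,"rz": 0,"tx": 0,"ty": 0.5,"tz": 0.6,"jaw": 20},
    {"rx": 0,"ry": 0,"rz": 0,"tx": 0,"ty": 0.2,"tz": 0.7,"jaw": 20},
    {"rx": 0,"ry": 0,"rz": 0,"tx": 0,"ty": 0.1,"tz": 0.7,"jaw": 20},
    {"rx": 0,"ry": 0,"rz": 0,"tx": 0,"ty": 0,"tz": 0.7,"jaw": 20},
    {"rx": 0,"ry": 0,"rz": 0,"tx": 0,"ty": 0,"tz": 0.7,"jaw": 20},
    {"rx": 0,"ry": 0,"rz": 0,"tx": 0,"ty": 0,"tz": 0.7,"jaw": 20},
    {"rx": 0,"ry": 0,"rz": 0,"tx": 0,"ty": 0,"tz": 0.6,"jaw": 20},
    {"rx": 0,"ry": 0,"rz": 0,"tx": 0,"ty": 0,"tz": 0.4,"jaw": 20},
    {"rx": 0,"ry": 0,"rz": 0,"tx": 0,"ty": 0,"tz": 0.3,"jaw": 20},
    {"rx": 0,"ry": 0,"rz": 0,"tx": 0,"ty": 0,"tz": 0,"jaw": 20},
    {"rx": 0,"ry": 0,"rz": 0,"tx": 0,"ty": 0,"tz": 0,"jaw": 20},
  ],
)

```text
time: 16.25
position: [441.4, 227.8, 100.4]
tcp_rot: [[0.0, -0.988, -0.157], [-0.001, -0.157, 0.988], [-1.0, -0.0, -0.001]]
wrist_force: [-0.2, 0.9, -1.0]
finger_gap: 30.0
```

Run:
```python
from h import *
go(430,226,10,99)
f=grab_frame("wrist"); cv2.imwrite("pics/w4.png",f["color"])
```

```text
t 16.25 pos [441.4 227.8 100.4] gap 30.000151950163588 F [-0.2  0.9 -1. ]
turn units [ 0.01 -0.01  0.  ] then shift units [ 2.26  0.29 -0.  ]
```

View pics/w4.png

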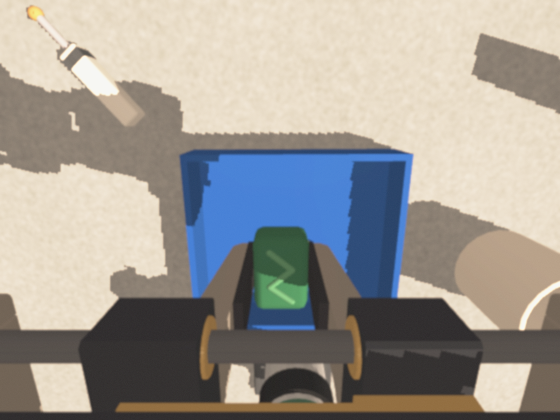

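The green stone is held square at (281,267) over the tray. The bead is hidden behind the gripper.

>>> drive_tool(
  series=[
    {"rx": 0,"ry": 0,"rz": 0,"tx": 0,"ty": 0.36,"tz": 0,"jaw": 20},
    {"rx": 0,"ry": 0,"rz": 0,"tx": 0.4,"ty": 0,"tz": 0,"jaw": 20},
    {"rx": 0,"ry": 0,"rz": 0,"tx": 0.6,"ty": 0,"tz": 0,"jaw": 20},
    {"rx": 0,"ry": 0,"rz": 0,"tx": 0.5,"ty": 0,"tz": 0,"jaw": 20},
    {"rx": 0,"ry": 0,"rz": 0,"tx": 0.4,"ty": 0,"tz": 0,"jaw": 20},
    {"rx": 0,"ry": 0,"rz": 0,"tx": 0.2,"ty": 0,"tz": 0,"jaw": 20},
    {"rx": 0,"ry": 0,"rz": 0,"tx": 0.16,"ty": 0,"tz": 0,"jaw": 20},
    {"rx": 0,"ry": 0,"rz": 0,"tx": 0,"ty": 0,"tz": 0,"jaw": 20},
    {"rx": 0,"ry": 0,"rz": 0,"tx": 0,"ty": 0,"tz": 0,"jaw": 20},
  ],
)

```text
time: 17.05
position: [428.2, 225.4, 10.5]
tcp_rot: [[0.001, -0.988, -0.155], [0.0, -0.155, 0.988], [-1.0, -0.001, -0.0]]
wrist_force: [0.0, 0.6, -1.4]
finger_gap: 29.9
```

>>> drive_tool(
  series=[
    {"rx": 0,"ry": 0,"rz": 0,"tx": 0,"ty": 0,"tz": 0,"jaw": 48},
    {"rx": 0,"ry": 0,"rz": 0,"tx": 0,"ty": 0,"tz": 0,"jaw": 48},
    {"rx": 0,"ry": 0,"rz": 0,"tx": 0,"ty": 0,"tz": 0,"jaw": 48},
    {"rx": 0,"ry": 0,"rz": 0,"tx": -0.4,"ty": 0,"tz": 0,"jaw": 48},
    {"rx": 0,"ry": 0,"rz": 0,"tx": -0.8,"ty": 0,"tz": 0,"jaw": 48},
    {"rx": 0,"ry": 0,"rz": 0,"tx": -0.8,"ty": 0,"tz": 0,"jaw": 48},
    {"rx": 0,"ry": 0,"rz": 0,"tx": -0.8,"ty": 0,"tz": 0,"jaw": 0},
    {"rx": 0,"ry": 0,"rz": 0,"tx": -0.8,"ty": 0,"tz": 0,"jaw": 0},
    {"rx": 0,"ry": 0,"rz": 0,"tx": -0.8,"ty": 0,"tz": 0,"jaw": 0},
    {"rx": 0,"ry": 0,"rz": 0,"tx": -0.8,"ty": 0,"tz": 0,"jaw": 0},
    {"rx": 0,"ry": 0,"rz": 0,"tx": -0.6,"ty": 0,"tz": 0,"jaw": 0},
    {"rx": 0,"ry": 0,"rz": 0,"tx": 0,"ty": 0,"tz": 0,"jaw": 0},
    {"rx": 0,"ry": 0,"rz": 0,"tx": 0,"ty": 0,"tz": 0,"jaw": 0},
  ],
)

```text
time: 18.13
position: [428.1, 226.0, 243.4]
tcp_rot: [[0.004, -0.988, -0.156], [0.001, -0.156, 0.988], [-1.0, -0.004, 0.0]]
wrist_force: [0.3, 0.4, -0.8]
finger_gap: 2.9
```

Run:
```python
from h import *
go(574.5,259.5,225,99)
f=grab_frame("top"); a=f["color"]; cv2.imwrite("pics/t3.png",cv2.resize(a[90:340,70:500],(800,465),interpolation=cv2.INTER_CUBIC))
g=grab_frame("wrist")
for n,x in(("top",f),("wrist",g)):
  for l in("pale_stone","green_stone","point","nozzle"): print(n,l,[(np.round(d["xyz"]),round(d["conf"],2)) for d in models.find_in(l,x)[:3]])
```

```text
t 18.13 pos [428.1 226.  243.4] gap 2.9077962653004152 F [ 0.3  0.4 -0.8]
turn units [-0.    0.    0.04] then shift units [ 0.46 -3.75  0.26]
top pale_stone []
top green_stone [(array([ 641., -113.,   26.]), 0.55)]
top point [(array([ 336., -118.,   15.]), 0.73), (array([356.,  70.,  17.]), 0.7), (array([ 500., -256.,   19.]), 0.54)]
top nozzle [(array([568., 262., 181.]), 0.8), (array([415., 228.,  28.]), 0.65)]
wrist pale_stone [(array([458., 250.,  -2.]), 0.26)]
wrist green_stone [(array([ 638., -109.,   20.]), 0.96), (array([427., 225.,  32.]), 0.78)]
wrist point [(array([355.,  71.,  15.]), 0.97), (array([ 350., -110.,   14.]), 0.57)]
wrist nozzle [(array([574., 256., 183.]), 0.56)]
```

View pics/t3.png

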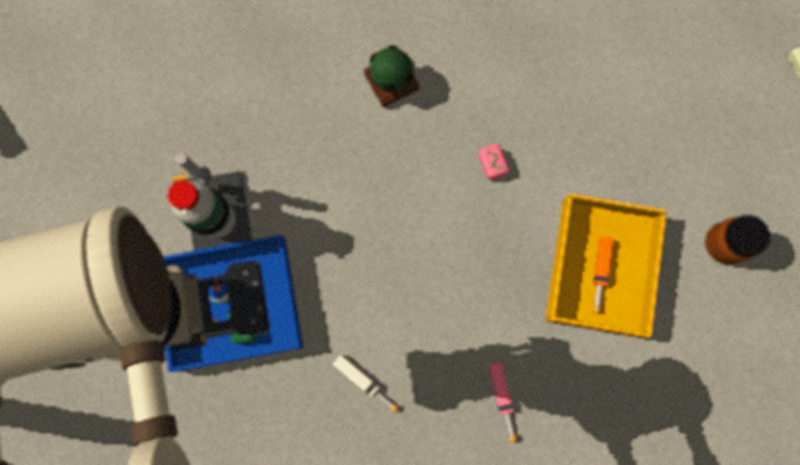

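The top view shows the orange point in the bin (603,272), the green stone in the tray under the gripper (243,335), and the cap at (183,193).

>>> drive_tool(
  series=[
    {"rx": 0,"ry": 0,"rz": 0,"tx": 0,"ty": -0.5,"tz": 0.04,"jaw": 0},
    {"rx": 0,"ry": 0,"rz": 0,"tx": 0,"ty": -0.65,"tz": 0.04,"jaw": 0},
    {"rx": 0,"ry": 0,"rz": 0,"tx": 0,"ty": -0.65,"tz": 0.04,"jaw": 0},
    {"rx": 0,"ry": 0,"rz": 0,"tx": 0,"ty": -0.65,"tz": 0.04,"jaw": 0},
    {"rx": 0,"ry": 0,"rz": 0,"tx": 0,"ty": -0.65,"tz": 0.05,"jaw": 0},
    {"rx": 0,"ry": 0,"rz": 0,"tx": 0,"ty": -0.65,"tz": 0.05,"jaw": 0},
    {"rx": 0,"ry": 0,"rz": 0,"tx": 0,"ty": 0,"tz": 0,"jaw": 0},
    {"rx": 0,"ry": 0,"rz": 0,"tx": 0,"ty": 0,"tz": 0,"jaw": 0},
  ],
)

```text
time: 19.3
position: [574.0, 259.3, 240.7]
tcp_rot: [[-0.002, -0.988, -0.156], [-0.0, -0.156, 0.988], [-1.0, 0.002, -0.0]]
wrist_force: [-0.4, 0.0, -0.3]
finger_gap: 0.2
```

Run:
```python
from h import *
go(574.5,259.5,210,99)
g=grab_frame("wrist"); a=g["color"].copy(); s=grab_frame("scene"); f=grab_frame("top")
for n,x in(("top",f),("wrist",g),("scene",s)):
  for l in("pale_stone","green_stone","nozzle"): print(n,l,[(np.round(d["xyz"]),round(d["conf"],2)) for d in models.find_in(l,x)[:3]])
cv2.imwrite("pics/w5.png",np.vstack([a[:300],cv2.resize(s["color"][200:300,300:440],(420,300))[:, :420].repeat(1,0) if 0 else np.hstack([cv2.resize(s["color"][200:300,310:450],(420,300)),np.zeros((300,140,3),np.uint8)])]))
```

```text
t 19.3 pos [574.  259.3 240.7] gap 0.1707343041101186 F [-0.4  0.  -0.3]
turn units [-0.01 -0.   -0.02] then shift units [ 0.77 -0.01  0.  ]
top pale_stone [(array([566., 246., 145.]), 0.43)]
top green_stone [(array([428., 227.,  30.]), 0.81), (array([ 642., -113.,   24.]), 0.78)]
top nozzle [(array([567., 257., 180.]), 0.61)]
wrist pale_stone [(array([478., 258.,  27.]), 0.77)]
wrist green_stone [(array([431., 229.,  29.]), 0.6), (array([656., -99.,   1.]), 0.44)]
wrist nozzle [(array([481., 256.,  30.]), 0.57), (array([574., 263., 182.]), 0.56)]
scene pale_stone []
scene green_stone [(array([423., 226.,  30.]), 0.58), (array([ 655., -106.,   27.]), 0.48)]
scene nozzle [(array([580., 262., 184.]), 0.47)]
```

View pics/w5.png

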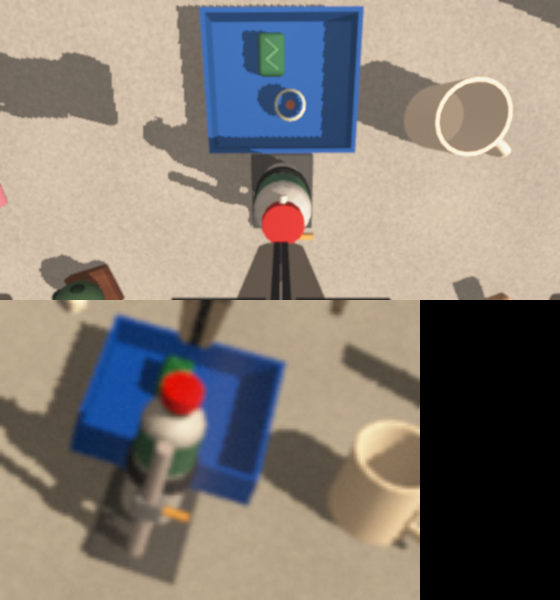

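Both stones sit upright in the tray (green at 272,55; bead at 290,105). The cap (283,223) lines up with the shut fingers.

>>> drive_tool(
  series=[
    {"rx": 0,"ry": 0,"rz": 0,"tx": 0.3,"ty": 0,"tz": 0,"jaw": 0},
    {"rx": 0,"ry": 0,"rz": 0,"tx": 0.3,"ty": 0,"tz": 0,"jaw": 0},
    {"rx": 0,"ry": 0,"rz": 0,"tx": 0.17,"ty": 0,"tz": 0,"jaw": 0},
    {"rx": 0,"ry": 0,"rz": 0,"tx": 0.1,"ty": 0,"tz": 0,"jaw": 0},
    {"rx": 0,"ry": 0,"rz": 0,"tx": 0.1,"ty": 0,"tz": 0,"jaw": 0},
    {"rx": 0,"ry": 0,"rz": 0,"tx": 0,"ty": 0,"tz": 0,"jaw": 0},
    {"rx": 0,"ry": 0,"rz": 0,"tx": 0,"ty": 0,"tz": 0,"jaw": 0},
  ],
)

```text
time: 20.48
position: [573.8, 259.4, 202.9]
tcp_rot: [[-0.0, -0.988, -0.156], [-0.0, -0.156, 0.988], [-1.0, 0.0, -0.0]]
wrist_force: [-0.7, -0.2, 0.3]
finger_gap: 0.6
```

>>> drive_tool(
  series=[
    {"rx": 0,"ry": 0,"rz": 0,"tx": 0.05,"ty": 0,"tz": 0,"jaw": 0},
    {"rx": 0,"ry": 0,"rz": 0,"tx": 0.05,"ty": 0,"tz": 0,"jaw": 0},
    {"rx": 0,"ry": 0,"rz": 0,"tx": 0,"ty": 0,"tz": 0,"jaw": 0},
  ],
)

```text
time: 20.73
position: [573.7, 259.4, 198.8]
tcp_rot: [[-0.0, -0.988, -0.156], [-0.0, -0.156, 0.988], [-1.0, 0.0, -0.0]]
wrist_force: [-0.8, -0.1, -0.7]
finger_gap: 0.3
```

>>> drive_tool(
  series=[
    {"rx": 0,"ry": 0,"rz": 0,"tx": 0.05,"ty": 0,"tz": 0,"jaw": 0},
    {"rx": 0,"ry": 0,"rz": 0,"tx": 0.05,"ty": 0,"tz": 0,"jaw": 0},
    {"rx": 0,"ry": 0,"rz": 0,"tx": 0,"ty": 0,"tz": 0,"jaw": 0},
  ],
)

```text
time: 20.98
position: [573.5, 259.3, 194.4]
tcp_rot: [[-0.001, -0.988, -0.156], [-0.0, -0.156, 0.988], [-1.0, 0.001, -0.0]]
wrist_force: [-0.3, -0.4, -0.0]
finger_gap: 0.4
```

>>> drive_tool(
  series=[
    {"rx": 0,"ry": 0,"rz": 0,"tx": 0.05,"ty": 0,"tz": 0,"jaw": 0},
    {"rx": 0,"ry": 0,"rz": 0,"tx": 0.05,"ty": 0,"tz": 0,"jaw": 0},
    {"rx": 0,"ry": 0,"rz": 0,"tx": 0,"ty": 0,"tz": 0,"jaw": 0},
  ],
)

```text
time: 21.23
position: [573.5, 259.3, 190.4]
tcp_rot: [[-0.001, -0.988, -0.156], [-0.0, -0.156, 0.988], [-1.0, 0.001, -0.0]]
wrist_force: [0.2, 0.2, -0.1]
finger_gap: 0.5
```

>>> drive_tool(
  series=[
    {"rx": 0,"ry": 0,"rz": 0,"tx": 0.05,"ty": 0,"tz": 0,"jaw": 0},
    {"rx": 0,"ry": 0,"rz": 0,"tx": 0.05,"ty": 0,"tz": 0,"jaw": 0},
    {"rx": 0,"ry": 0,"rz": 0,"tx": 0,"ty": 0,"tz": 0,"jaw": 0},
  ],
)

```text
time: 21.48
position: [573.5, 259.3, 186.4]
tcp_rot: [[-0.001, -0.988, -0.156], [-0.0, -0.156, 0.988], [-1.0, 0.001, -0.0]]
wrist_force: [0.2, -0.2, -0.3]
finger_gap: 0.2
```

>>> drive_tool(
  series=[
    {"rx": 0,"ry": 0,"rz": 0,"tx": 0.05,"ty": 0,"tz": 0,"jaw": 0},
    {"rx": 0,"ry": 0,"rz": 0,"tx": 0.05,"ty": 0,"tz": 0,"jaw": 0},
    {"rx": 0,"ry": 0,"rz": 0,"tx": 0,"ty": 0,"tz": 0,"jaw": 0},
  ],
)

```text
time: 21.73
position: [573.8, 259.4, 182.7]
tcp_rot: [[0.0, -0.988, -0.156], [0.0, -0.156, 0.988], [-1.0, -0.0, 0.0]]
wrist_force: [0.5, 0.0, 1.6]
finger_gap: 0.5
```

>>> drive_tool(
  series=[
    {"rx": 0,"ry": 0,"rz": 0,"tx": 0.05,"ty": 0,"tz": 0,"jaw": 0},
    {"rx": 0,"ry": 0,"rz": 0,"tx": 0.05,"ty": 0,"tz": 0,"jaw": 0},
    {"rx": 0,"ry": 0,"rz": 0,"tx": 0,"ty": 0,"tz": 0,"jaw": 0},
  ],
)

```text
time: 21.98
position: [574.0, 259.5, 179.3]
tcp_rot: [[0.001, -0.988, -0.156], [0.0, -0.156, 0.988], [-1.0, -0.001, 0.0]]
wrist_force: [-1.8, 0.5, 4.2]
finger_gap: 0.6
```

>>> drive_tool(
  series=[
    {"rx": 0,"ry": 0,"rz": 0,"tx": 0.05,"ty": 0,"tz": 0,"jaw": 0},
    {"rx": 0,"ry": 0,"rz": 0,"tx": 0.05,"ty": 0,"tz": 0,"jaw": 0},
    {"rx": 0,"ry": 0,"rz": 0,"tx": 0,"ty": 0,"tz": 0,"jaw": 0},
  ],
)

```text
time: 22.23
position: [574.0, 259.5, 175.5]
tcp_rot: [[0.001, -0.988, -0.156], [0.0, -0.156, 0.988], [-1.0, -0.001, 0.0]]
wrist_force: [-3.0, 0.2, 7.1]
finger_gap: 0.7
```

>>> drive_tool(
  series=[
    {"rx": 0,"ry": 0,"rz": 0,"tx": 0.05,"ty": 0,"tz": 0,"jaw": 0},
    {"rx": 0,"ry": 0,"rz": 0,"tx": 0.05,"ty": 0,"tz": 0,"jaw": 0},
    {"rx": 0,"ry": 0,"rz": 0,"tx": 0,"ty": 0,"tz": 0,"jaw": 0},
    {"rx": 0,"ry": 0,"rz": 0,"tx": 0,"ty": 0,"tz": 0,"jaw": 0},
    {"rx": 0,"ry": 0,"rz": 0,"tx": 0,"ty": 0,"tz": 0,"jaw": 0},
  ],
)

```text
time: 22.65
position: [574.1, 259.5, 172.3]
tcp_rot: [[0.001, -0.988, -0.156], [0.0, -0.156, 0.988], [-1.0, -0.001, -0.0]]
wrist_force: [-3.6, -0.9, 7.7]
finger_gap: 0.5
```

>>> drive_tool(
  series=[
    {"rx": 0,"ry": 0,"rz": 0,"tx": 0.04,"ty": 0,"tz": 0,"jaw": 0},
    {"rx": 0,"ry": 0,"rz": 0,"tx": 0,"ty": 0,"tz": 0,"jaw": 0},
    {"rx": 0,"ry": 0,"rz": 0,"tx": 0,"ty": 0,"tz": 0,"jaw": 0},
    {"rx": 0,"ry": 0,"rz": 0,"tx": 0,"ty": 0,"tz": 0,"jaw": 0},
    {"rx": 0,"ry": 0,"rz": 0,"tx": 0,"ty": 0,"tz": 0,"jaw": 0},
  ],
)

```text
time: 23.07
position: [574.1, 259.5, 171.0]
tcp_rot: [[0.001, -0.988, -0.156], [0.0, -0.156, 0.988], [-1.0, -0.001, -0.0]]
wrist_force: [-3.9, -1.0, 9.0]
finger_gap: 0.5
```

>>> drive_tool(
  series=[
    {"rx": 0,"ry": 0,"rz": 0,"tx": -0.1,"ty": 0,"tz": 0,"jaw": 0},
    {"rx": 0,"ry": 0,"rz": 0,"tx": -0.2,"ty": 0,"tz": 0,"jaw": 0},
    {"rx": 0,"ry": 0,"rz": 0,"tx": -0.4,"ty": 0,"tz": 0,"jaw": 0},
    {"rx": 0,"ry": 0,"rz": 0,"tx": -0.5,"ty": 0,"tz": 0,"jaw": 0},
    {"rx": 0,"ry": 0,"rz": 0,"tx": -0.5,"ty": 0,"tz": 0,"jaw": 0},
    {"rx": 0,"ry": 0,"rz": 0,"tx": 0,"ty": 0,"tz": 0,"jaw": 0},
    {"rx": 0,"ry": 0,"rz": 0,"tx": 0,"ty": 0,"tz": 0,"jaw": 0},
    {"rx": 0,"ry": 0,"rz": 0,"tx": 0,"ty": 0,"tz": 0,"jaw": 0},
  ],
)

```text
time: 23.73
position: [573.1, 259.2, 235.6]
tcp_rot: [[-0.002, -0.988, -0.156], [-0.001, -0.156, 0.988], [-1.0, 0.002, -0.0]]
wrist_force: [-0.7, -0.5, -0.8]
finger_gap: 0.9
```

Run:
```python
from h import *
go(574,259,230,99)
g=grab_frame("wrist"); f=grab_frame("top"); a=f["color"]
for n,x in(("top",f),("wrist",g)):
  for l in("pale_stone","green_stone","point","nozzle","carving","jar","mug"): print(n,l,[(np.round(d["xyz"]),round(d["conf"],2)) for d in models.find_in(l,x)[:3]])
cv2.imwrite("pics/end.png",np.vstack([g["color"][:250],cv2.resize(a[90:340,70:500],(560,325))]))
```

```text
t 23.73 pos [573.1 259.2 235.6] gap 0.8950652944306767 F [-0.7 -0.5 -0.8]
turn units [-0.   -0.   -0.02] then shift units [ 0.14 -0.02 -0.01]
top pale_stone [(array([477., 249.,  30.]), 0.56)]
top green_stone [(array([ 643., -112.,   27.]), 0.76), (array([430., 225.,  33.]), 0.73)]
top point [(array([ 499., -256.,   16.]), 0.55), (array([ 336., -117.,   16.]), 0.51), (array([356.,  69.,  14.]), 0.48)]
top nozzle [(array([566., 259., 178.]), 0.77)]
top carving [(array([761.,  25.,  56.]), 0.62), (array([ 526., -417.,   77.]), 0.5)]
top jar [(array([ 524., -419.,   75.]), 0.85), (array([756.,  23.,  58.]), 0.29)]
top mug []
wrist pale_stone [(array([481., 254.,  30.]), 0.73)]
wrist green_stone [(array([432., 226.,  30.]), 0.64), (array([ 660., -100.,    5.]), 0.49)]
wrist point []
wrist nozzle [(array([570., 262., 182.]), 0.68), (array([564., 260., 154.]), 0.59)]
wrist carving [(array([755.,  36.,  53.]), 0.85)]
wrist jar []
wrist mug [(array([467., 456.,  53.]), 0.93)]
```

View pics/end.png

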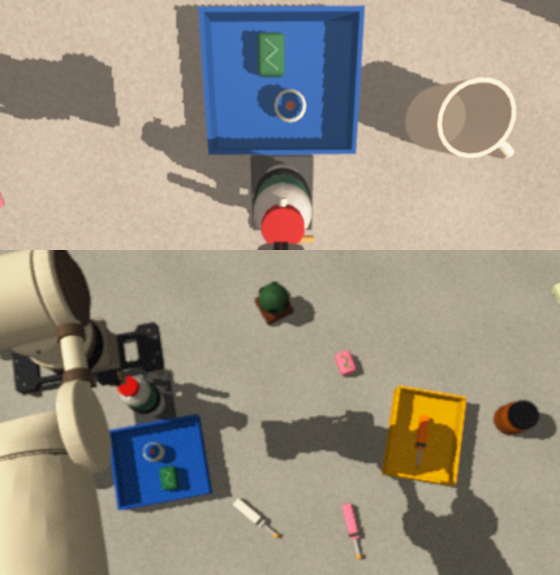

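Both stones are in the tray and the point is in the bin. The cap is up again, the tool is clear of it, and the mug, jar and carving are where they were.

```bash
python3 -c "
from h import *
print(job.job_done())"
```

```text
the job is handed in; nothing more can be done
None
```

The job is done and handed in at about 24 s of robot time; the station reports no verdict.

- **Placing:** I put the orange-handled point in the yellow bin. I then set the pale bead and the green stone down in the blue tray, releasing each about 1 mm above the floor.
- **Pressing:** I touched the cap at about z = 183 mm and pressed down 12 mm to 9 N. That works out to nearly full cap travel, with the canister giving about 2 mm, well short of 7 mm. I then lifted the tool clear to z = 236 mm, with no contact force left.
- **Last checks:** The final pictures show both stones upright in the tray and the point in the bin. The cap is seen at about the same height as before the press. The mug, jar and carving stand where they were.
- **What failed or disagreed:**
  - The first move call was refused because its rows left out some keys.
  - The finder missed the pale bead in several pictures and sometimes took other things for the one asked for. I settled those cases from the pictures.

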